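# Close the gas filter clamp with its turnbuckle

## Task

One of the two clamps on the lab bench has a gas filter cartridge lying in it. Swing the knob-ended bar of that clamp's turnbuckle over towards the cartridge until both jaws are fully drawn in to the cartridge's ends, then let go. The cartridge must stay lying in its cradle, and the empty clamp must be left as it is.

Things in the scene. Friction and masses are not known exactly. Their poses are not given: they have to be found in the camera images.
- clamp_sleeve (a joint): Steel turnbuckle body, 86 x 24 mm, of the clamp with the cartridge; level axis 50 mm above the bench; a 10 mm bar stands out of its middle. Rad: 0 jaws apart, bar leaning 0.9 rad from upright, away from the cartridge; 1.8 = stop, jaws drawn in, bar leaning 0.9 over the cartridge. Starts at 0 to 0.4. Jaws close 5 mm per rad each. Takes 2 to 3 N at the bar's end; stays where left.
- clamp_knob (a point): Centre of the light grey disc knob (30 mm diameter, 22 mm thick along y) on the end of that bar, 110 mm from the turnbuckle's axis; swings over the top towards the cartridge. z axis: along the bar, outwards; y axis: along the turnbuckle (level); cartridge's side: y cross world-up. Fixed dark grey plate 125 x 210 x 10 mm, jaws 12 mm thick, tops 64 mm up, 140 mm between them when apart, 122 drawn in.
- cartridge_center (a point): Centre of the loose gas filter cartridge: white cylinder with steel ends, 36 mm diameter, 120 mm long (along its y axis), about 220 g, lying in the grey cradle between the jaws, parallel to the turnbuckle and 60 mm beside its axis; centre 40 mm above the bench. The closing jaws may slide it a few mm lengthwise.
- spare_knob (a point): Centre of the grey disc knob on the turnbuckle bar of the other clamp, a bystander: same kind and size, fixed to the bench, jaws apart, but its cradle is empty. Axes as for the first knob.

How it is judged:
By the outcome, as a careful person would: the job done as asked, in the order asked, and still so for the second after the job is handed in, with the robot touching nothing.
It also fails if it takes over 32 s, if anything falls off the work surface, if the arm or the gripper's body presses on something with over 40 N, if the wrist force passes 120 N, or if a joint passes its speed limit or range.

## Robot

A 6-joint arm with a two-finger parallel gripper is mounted at the origin on the work surface. World frame = base frame: x ahead of the robot, y to its left, z up, the work surface at z = 0. Lengths are in m, angles in rad, forces in N, time in s.
With the tool pointing down it reaches from about 0.375 to 0.975 m from the base axis. Payload 3.8 kg.
Tool frame: the origin (TCP) lies midway between the tips of the shut fingers; the grasp point (between the pads) lies 19 mm behind it; x points along the fingers, y is the direction in which the jaws open and shut, and the axes are right-handed (so a half turn about x gives the same grasp; the last joint's range is limited). The gripper opens to 85 mm and grips with 20 to 120 N. Pads are 22 mm wide; open, the fingers measure 114 mm over their backs; the gripper's body (76 mm by 85 mm) begins 54 mm behind the grasp point. The pads swing forward as they close: fully open they stand 13 mm farther back than shut.
Start: joints at [-1.148, 0.264, 1.604, -0, 1.274, -0.037], TCP at [0.3, -0.605, 0.231] pointing down, gripper open.
Joint ranges: [-2.63, 2.63], [-0.94, 2.18], [0.31, 2.57], [-1.31, 4.45], [0, 2.66], [-2.55, 2.55]. Speed limits (rad/s): [2.57, 2.57, 3.14, 3.14, 3.14, 3.14].

## Interface

Orientations are given as a rotation vector (axis times angle).
In Python, from workcell import read_state, read_camera, get_calibration, finish_job gives the robot as it stands. The module is installed in compiled form; this text tells all that it offers.
- The arm moves only by the shell command python3 -m creep 'ROWS' [FORCE]. ROWS is JSON, a list of rows, each a list of 3 entries, a list of its own where there are three numbers: the closure in counts, from 0 (fully open) to 255 (shut), then the shift along the world's x, y, z in mm, then the turn about the world's z in rad. In form: [[hand, [tx, ty, tz], spin], ...]. A call has exactly 8 rows; each row shifts and turns the commanded pose from where the row before left it; what a row does not reach is not made up. A row lasts 1/12 s, in which the tool goes at most 41.7 mm and 7.16 degrees, less where a joint would pass 70% of its speed; a pose out of reach is approached as far as the arm can. A call is refused whole if a number of a shift passes 41.7 or a number of a turn 0.125, either way. A call with a gripper value outside its range is refused whole. The fingers move at their own pace and stop on an object; FORCE is the grip in N (left out, the last holds). Time passes only in rows, so rows that do not move let the fingers close, or fill a call up. It gives the time, the measured TCP pose, the force and the opening at its end, in the units of the state.
- read_state(): the state, without advancing time (a new reading comes with each control period).
- read_camera(name): name is "side" or "top" or "wrist"; returns (picture, depth): 420x560x3 uint8, blue, green, red; 420x560 float32, m along the optical axis (not along the pixel's ray), 0 where there is no reading.
- get_calibration(name): a dict with "K" (3x3 intrinsics, pixels), "eye" and "orientation" of the camera in the world. Camera axes: x right, y down, z forward; pixel columns grow to the right and rows downward; lengths in m; the calibration is good to about 2 mm. A picture is of the moment at which its call begins: read the wrist's pose just before it. get_calibration takes no time and is no camera call; for the wrist camera it gives the pose at the moment of the call.
- finish_job(): hands the job in, once; it reports no verdict.
The state is a dict: "time": time; "q": joint angles; "joint_vel": joint speeds; "joint_torque": joint torques, N m; "tool_pos": TCP position; "tcp_rot": TCP orientation; "wrist_force": force on the tool from outside, world axes, zero at the start; "torque": the same for the moment, N m; "width": opening from 0.0 (shut) to 1.0 (fully open).
Only numpy, scipy, OpenCV 4.12 (cv2) and the standard library are available. Lean on these libraries where they do the work, as an engineer would, in place of code of your own. Each camera call takes 0.05 s, during which the arm holds its last target.

## Working session

There is one attempt and no reset: what is moved stays moved. The work goes in short steps, Python scripts to look and compute and a shell command to move; the robot and the scene stay as the last step left them, time stands still between calls to the robot, and variables do not carry over. Pictures are saved under pics/ and viewed, and the job is handed in when it is done.

```bash
mkdir -p pics; python3 - <<'E'
from workcell import *
import cv2
s=read_state();print(s)
for n in("side","top"):
    p,d=read_camera(n);cv2.imwrite(f"pics/{n}0.png",p)
    import numpy as np
    np.save(f"pics/{n}0.npy",d)
    print(n,get_calibration(n))
E
```

```text
{'time': 0.0, 'q': array([-1.14789019e+00,  2.64746634e-01,  1.60533781e+00, -3.79903326e-05,
        1.27372814e+00, -3.69221867e-02]), 'joint_vel': array([ 0.00027434,  0.00017931, -0.00043367,  0.00159924,  0.00099598,
        0.00067078]), 'joint_torque': array([-4.25916887e-04, -5.15113413e+01, -3.67319798e+01, -4.41581496e-04,
        1.29539214e-02, -1.94709401e-05]), 'tool_pos': array([ 0.29923806, -0.60424079,  0.22998598]), 'tcp_rot': array([ 1.96617162,  0.4625019 , -1.96710358]), 'wrist_force': array([0.01258507, 0.13821688, 0.85296658]), 'torque': array([ 0.03616148,  0.05674323, -0.03799035]), 'width': 1.0020005297434051}
side {'K': array([[401.7776816 ,   0.        , 278.39824249],
       [  0.        , 401.7776816 , 208.09834595],
       [  0.        ,   0.        ,   1.        ]]), 'eye': array([0.34046368, 0.45092519, 0.72790703]), 'orientation': array([-0.53955748,  2.7742813 , -1.00952303])}
top {'K': array([[477.36975875,   0.        , 278.51102943],
       [  0.        , 477.36975875, 217.98209324],
       [  0.        ,   0.        ,   1.        ]]), 'eye': array([ 0.39167621, -0.00587732,  1.04691782]), 'orientation': array([-2.17411867,  2.13664293, -0.19826922])}
```

View pics/side0.png

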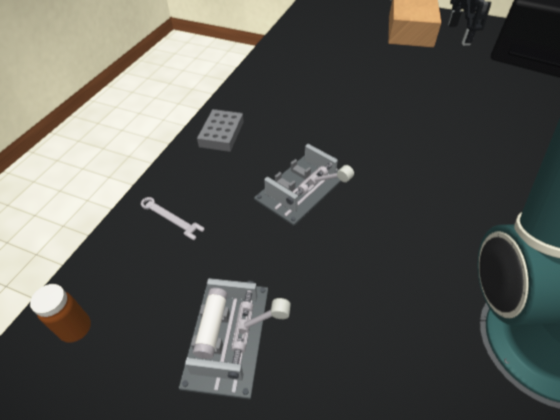

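View pics/top0.png

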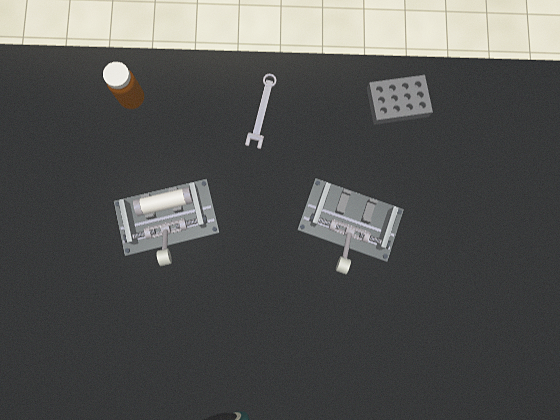

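The side view has the loaded clamp at about (225,335) with its knob at (281,309). In the top view the cartridge is at (163,200) and its knob at (164,258). The empty clamp is on the right in the top view, with its knob at (343,265).

```bash
cat > h.py <<'E'
import numpy as np,cv2
from scipy.spatial.transform import Rotation as R
from workcell import *
def ray(c,u,v):
    K=c["K"];d=np.array([(u-K[0,2])/K[0,0],(v-K[1,2])/K[1,1],1.])
    return c["eye"],R.from_rotvec(c["orientation"]).apply(d)
def onz(c,u,v,z):
    e,d=ray(c,u,v);return e+d*(z-e[2])/d[2]
def pt(c,u,v,dep):
    e,d=ray(c,u,v);return e+d*dep
def two(c1,p1,c2,p2):
    e1,d1=ray(c1,*p1);e2,d2=ray(c2,*p2)
    t=np.linalg.lstsq(np.c_[d1,-d2],e2-e1,rcond=None)[0]
    a=e1+d1*t[0];b=e2+d2*t[1];return (a+b)/2,np.linalg.norm(a-b)
E
python3 - <<'E'
from h import *
for n,boxes in (("top",{"cart":(125,185,200,220),"knob":(150,245,180,272),"spare":(330,253,360,280)}),("side",{"cart":(190,283,232,360),"knob":(268,295,296,322)})):
    p=cv2.imread(f"pics/{n}0.png");d=np.load(f"pics/{n}0.npy");c=get_calibration(n)
    for k,(a,b,e,f) in boxes.items():
        g=p[b:f,a:e].min(2)
        for th in (150,190):
            m=(g>th).astype(np.uint8)
            nl,L,st,ce=cv2.connectedComponentsWithStats(m)
            i=1+np.argmax(st[1:,4]);vs,us=np.nonzero(L==i);us=us+a;vs=vs+b
            P=np.array([pt(c,u,v,d[v,u]) for u,v in zip(us,vs)])
            rect=cv2.minAreaRect(np.c_[us,vs].astype(np.float32))
            print(n,k,th,len(us),np.round([us.mean(),vs.mean()],1),rect,"3d med",np.median(P,0).round(4),P.min(0).round(3),P.max(0).round(3))
    a=(100,170,230,280) if n=="top" else (170,270,300,400)
    cv2.imwrite(f"pics/{n}0z.png",cv2.resize(p[a[1]:a[3],a[0]:a[2]],None,fx=4.5,fy=4.5,interpolation=cv2.INTER_CUBIC))
E
```

```text
top cart 150 917 [161.7 200.4] ((161.34616088867188, 200.7307891845703), (21.965007781982422, 57.658145904541016), 78.69007110595703) 3d med [0.5775 0.2102 0.0544] [ 0.392 -0.006  0.007] [0.611 0.283 1.047]
top cart 190 570 [161.7 200.3] ((161.47213745117188, 200.5065460205078), (13.227021217346191, 43.97555160522461), 76.75948333740234) 3d med [0.5777 0.2107 0.055 ] [ 0.392 -0.006  0.046] [0.601 0.258 1.047]
top knob 150 156 [162.6 256.8] ((162.42352294921875, 256.9058837890625), (13.883550643920898, 11.497314453125), 77.47119140625) 3d med [0.4527 0.1835 0.1483] [0.44  0.171 0.137] [0.468 0.195 0.153]
top knob 190 91 [162.2 256.4] ((162.5, 256.5), (9.0, 11.0), 90.0) 3d med [0.4543 0.1841 0.1496] [0.445 0.173 0.143] [0.462 0.195 0.153]
top spare 150 166 [343.8 263.9] ((344.54998779296875, 262.3500061035156), (10.751745223999023, 19.289894104003906), 18.434947967529297) 3d med [ 0.446 -0.159  0.136] [ 0.392 -0.171  0.107] [ 0.47  -0.006  1.047]
top spare 190 91 [343.8 264.7] ((343.9499816894531, 264.6499938964844), (10.435516357421875, 8.854375839233398), 18.434947967529297) 3d med [
[... 189 characters left out ...]
.03624439239502) 3d med [0.5744 0.2154 0.0554] [0.34  0.149 0.008] [0.619 0.451 0.728]
side cart 190 885 [209.8 319.6] ((209.90823364257812, 319.8406982421875), (16.526885986328125, 61.836551666259766), 15.068489074707031) 3d med [0.5749 0.2143 0.0559] [0.34  0.157 0.046] [0.602 0.451 0.728]
side knob 150 237 [279.5 306.2] ((277.731689453125, 306.0853576660156), (15.79171085357666, 21.31328773498535), 83.6598129272461) 3d med [0.4524 0.1862 0.1492] [ 0.438  0.101 -0.   ] [0.488 0.198 0.153]
side knob 190 148 [280.1 305.1] ((280.1153869628906, 304.9230651855469), (12.747549057006836, 12.355316162109375), 11.309932708740234) 3d med [0.4518 0.1848 0.1502] [0.442 0.174 0.146] [0.462 0.196 0.153]
```

```bash
ls pics
```

```text
side0.npy
side0.png
side0z.png
top0.npy
top0.png
top0z.png
```

View pics/top0z.png

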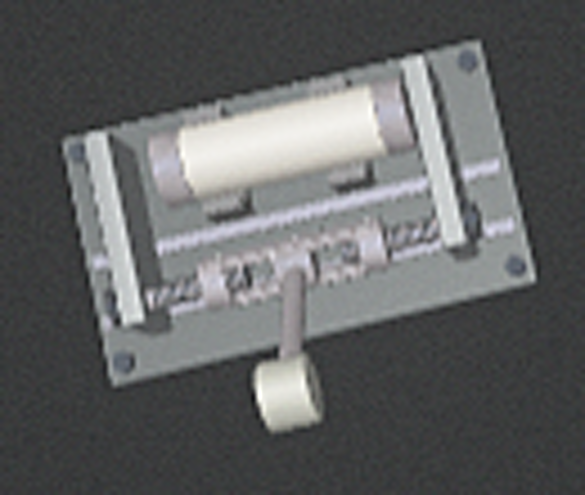

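View pics/side0z.png

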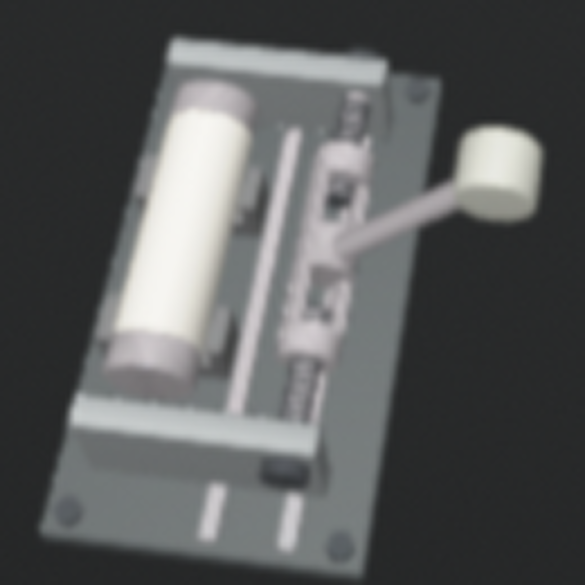

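The zooms show the cartridge lying parallel to the turnbuckle. The bar leans away from it, towards the robot, with the knob at about (163,257) in the top view. Next I'll get the axis, the knob centre from both views, and the hand's yaw.

```bash
python3 - <<'E'
from h import *
A={}
for n,(a,b,e,f) in {"top":(125,180,205,222),"side":(180,283,235,375)}.items():
    p=cv2.imread(f"pics/{n}0.png");d=np.load(f"pics/{n}0.npy");c=get_calibration(n)
    P=np.array([pt(c,u,v,d[v,u]) for u in range(a,e) for v in range(b,f) if d[v,u]>0 and p[v,u].min()>120])
    T=P[(P[:,2]>.047)&(P[:,2]<.0605)]
    ctr=np.array([.577,.211]);T=T[np.linalg.norm(T[:,:2]-ctr,axis=1)<.062]
    q=T[:,:2];m=q.mean(0);w,V=np.linalg.eigh(np.cov(q.T));u=V[:,1]*np.sign(V[1,1])
    pr=(q-m)@u
    mid=m+u*(np.percentile(pr,1)+np.percentile(pr,99))/2
    print(n,len(T),"centre",mid.round(4),"axis",u.round(4),"yaw",np.arctan2(-u[0],u[1]).round(4),"len",np.ptp(pr).round(4),"topz",np.percentile(T[:,2],98).round(4))
    A[n]=u
# cart ends in top, knob silhouettes
c=get_calibration("top")
print("ends",onz(c,136.7,206.7,.045),onz(c,187.8,196.2,.045))
pc=onz(c,162.9,257.4,.138);print("knob top view z=.138",pc)
p,dist=two(c,(162.9,257.4),get_calibration("side"),(280.8,308.5));print("knob two-view",p,dist)
s=read_state();M=R.from_rotvec(s["tcp_rot"]).as_matrix();print("tool",M.round(3))
y=M[:,1];print("tool y yaw",np.arctan2(y[1],y[0]))
E
```

```text
top 853 centre [0.577  0.2109] axis [-0.2141  0.9768] yaw 0.2158 len 0.1198 topz 0.0597
side 1178 centre [0.5748 0.2119] axis [-0.2695  0.963 ] yaw 0.2728 len 0.1233 topz 0.0595
ends [0.56492523 0.26484552 0.045     ] [0.58979811 0.15851642 0.045     ]
knob top view z=.138 [0.45270411 0.18486125 0.138     ]
knob two-view [0.45177055 0.18462076 0.13826405] 0.0018583976630176986
tool [[-0.001  0.444 -0.896]
 [ 0.002 -0.896 -0.444]
 [-1.    -0.002 -0.   ]]
tool y yaw -1.1109701467584914
```

Measurements, checked against the given sizes:

| Quantity | Value |
|---|---|
| Turnbuckle yaw | about 0.23 rad |
| Knob centre | (0.452, 0.185, 0.138) |
| Turnbuckle axis point | (0.518, 0.198, 0.05) |
| Axis-to-knob radius | 110.6 mm (110 given) |
| Sleeve angle | about 0.25 rad |

The hand needs a turn of -0.23 rad. I'll travel high, well clear of the spare clamp's knob.

```bash
python3 -m creep '[[0,[12,38,0],-0.029],[0,[12,38,0],-0.029],[0,[12,38,0],-0.029],[0,[12,38,0],-0.029],[0,[12,38,0],-0.029],[0,[12,38,0],-0.029],[0,[12,38,0],-0.029],[0,[12,38,0],-0.029]]' 25
python3 -m creep '[[0,[7,40,0],0],[0,[7,40,0],0],[0,[7,40,0],0],[0,[7,40,0],0],[0,[7,40,0],0],[0,[7,40,0],0],[0,[7,40,0],0],[0,[7,40,0],0]]'
```

```text
time: 0.77
tool_pos: [0.3954, -0.2989, 0.2308]
tcp_rot: [2.102, 0.239, -2.102]
wrist_force: [0.8, 0.5, -0.3]
width: 0.997
time: 1.43
tool_pos: [0.4511, 0.0211, 0.2311]
tcp_rot: [2.101, 0.24, -2.101]
wrist_force: [0.1, -0.2, 0.3]
width: 1.004
```

```bash
python3 -m creep '[[0,[0,33,0],0],[0,[0,33,0],0],[0,[0,33,0],0],[0,[0,33,0],0],[0,[1,32,0],0],[0,[0,0,-20],0],[0,[0,0,0],0],[0,[0,0,0],0]]'
python3 - <<'E'
from h import *
c=get_calibration("wrist");p,d=read_camera("wrist");cv2.imwrite("pics/w1.png",p);np.save("pics/w1.npy",d)
ct=get_calibration("top");q,_=read_camera("top");cv2.imwrite("pics/t1.png",cv2.resize(q[150:300,80:240],None,fx=4,fy=4))
print(c,read_state()["tool_pos"])
e,r=c["eye"],R.from_rotvec(c["orientation"])
for P in ([.452,.185,.138],[.576,.211,.04]):
    v=r.inv().apply(np.array(P)-e);print((c["K"]@v/v[2]).round(1),v[2])
E
```

```text
time: 2.1
tool_pos: [0.4509, 0.1828, 0.2097]
tcp_rot: [2.095, 0.24, -2.104]
wrist_force: [1.1, -0.2, 0.4]
width: 0.996
{'K': array([[353.3261009 ,   0.        , 282.53083521],
       [  0.        , 353.3261009 , 209.69210704],
       [  0.        ,   0.        ,   1.        ]]), 'eye': array([0.51663269, 0.19870962, 0.35211043]), 'orientation': array([ 2.28434201, -1.81141231, -0.24856517])} [0.45239875 0.18237057 0.21133402]
[279.9 218.5   1. ] 0.22399755165541135
[284.   31.9   1. ] 0.284006258802083
```

View pics/w1.png

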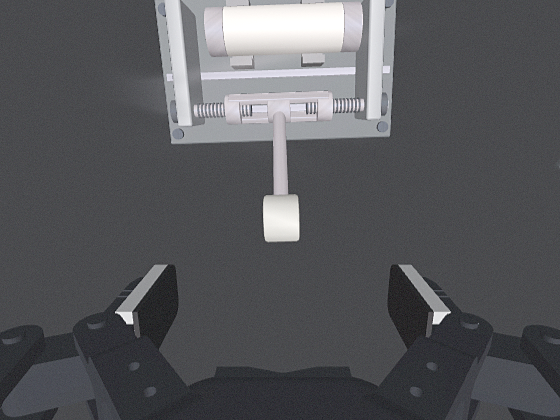

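View pics/t1.png

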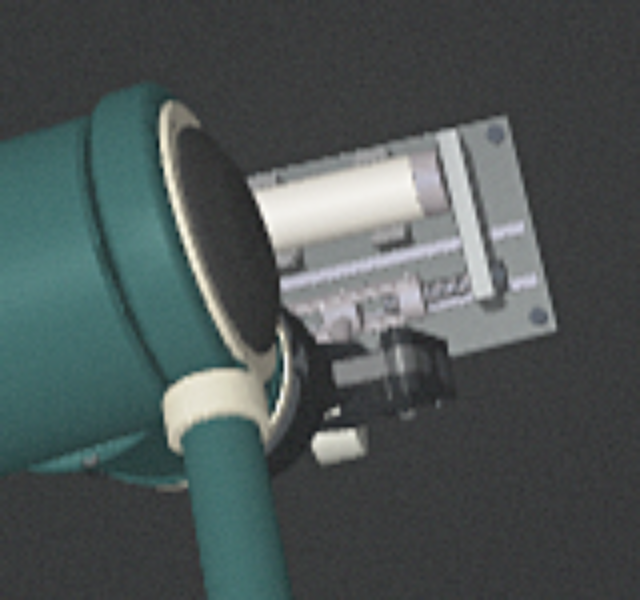

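The wrist view has the knob at (281,218), against a predicted (280,218). It sits midway between the pads in columns, and the jaws line up with the turnbuckle. Descending to straddle the knob, then closing with a light grip.

```bash
python3 -m creep '[[0,[0,0,-25],0],[0,[0,1,-25],0],[0,[0,0,-22],0],[0,[0,0,-20],0],[0,[0,0,0],0],[0,[0,0,0],0],[0,[0,0,0],0],[0,[0,0,0],0]]' 25
python3 - <<'E'
from h import *
p,d=read_camera("wrist");cv2.imwrite("pics/w2.png",p)
print(read_state()["tool_pos"])
E
```

```text
time: 2.87
tool_pos: [0.4543, 0.1842, 0.1215]
tcp_rot: [2.105, 0.24, -2.098]
wrist_force: [0.2, -0.4, 0.6]
width: 1.002
[0.4541521  0.18436411 0.1213664 ]
```

View pics/w2.png

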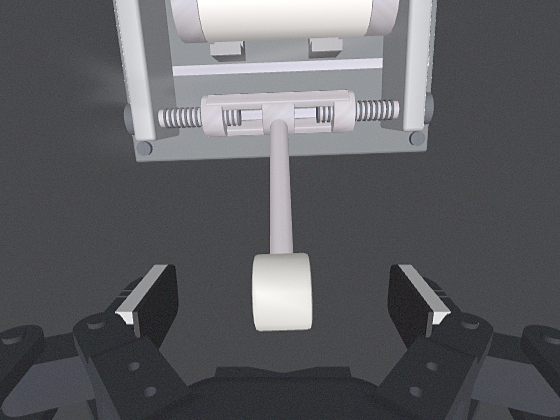

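The knob sits between the open pads at about (282,292), central between pad columns 165 and 400. Closing now.

```bash
python3 -m creep '[[60,[-1,0,-2],0],[120,[0,0,0],0],[170,[0,0,0],0],[200,[0,0,0],0],[255,[0,0,0],0],[255,[0,0,0],0],[255,[0,0,0],0],[255,[0,0,0],0]]' 25
python3 - <<'E'
from h import *
s=read_state();print(s["tool_pos"],s["wrist_force"],s["width"])
P=s["tool_pos"]
# arc from phi0 about axis, in mm shifts
sd=np.array([np.cos(.23),np.sin(.23),0])
phi=-.648;k=lambda f:110*(np.sin(f)*sd+np.array([0,0,np.cos(f)]))
fs=np.linspace(phi,.9,25)
print(fs[1]-fs[0]);print(np.diff([k(f) for f in fs],axis=0).round(1).tolist())
E
```

```text
time: 3.58
tool_pos: [0.4515, 0.1838, 0.1174]
tcp_rot: [2.1, 0.24, -2.1]
wrist_force: [-1.5, -3.0, 2.0]
width: 0.254
[0.45150642 0.18383483 0.11740916] [-1.50759342 -2.96781659  1.99091855] 0.25448644046370955
0.0645
[[5.6, 1.3, 4.1], [5.9, 1.4, 3.7], [6.1, 1.4, 3.3], [6.3, 1.5, 2.9], [6.5, 1.5, 2.5], [6.6, 1.5, 2.1], [6.7, 1.6, 1.6], [6.8, 1.6, 1.2], [6.9, 1.6, 0.7], [6.9, 1.6, 0.3], [6.9, 1.6, -0.2], [6.9, 1.6, -0.7], [6.8, 1.6, -1.1], [6.7, 1.6, -1.6], [6.6, 1.6, -2.0], [6.5, 1.5, -2.4], [6.3, 1.5, -2.9], [6.1, 1.4, -3.3], [5.9, 1.4, -3.7], [5.7, 1.3, -4.1], [5.4, 1.3, -4.4], [5.1, 1.2, -4.8], [4.8, 1.1, -5.1], [4.5, 1.0, -5.4]]
```

Width 0.254 of 85 mm is 21.6 mm, so the pads are on the 22 mm knob. Following the arc: first third.

```bash
python3 -m creep '[[255,[5.6,1.3,4.1],0],[255,[5.9,1.4,3.7],0],[255,[6.1,1.4,3.3],0],[255,[6.3,1.5,2.9],0],[255,[6.5,1.5,2.5],0],[255,[6.6,1.5,2.1],0],[255,[6.7,1.6,1.6],0],[255,[6.8,1.6,1.2],0]]'
```

```text
time: 4.25
tool_pos: [0.5004, 0.1969, 0.1383]
tcp_rot: [2.096, 0.242, -2.107]
wrist_force: [-6.6, 2.4, 1.3]
width: 0.254
```

```bash
python3 -m creep '[[255,[6.9,1.6,0.7],0],[255,[6.9,1.6,0.3],0],[255,[6.9,1.6,-0.2],0],[255,[6.9,1.6,-0.7],0],[255,[6.8,1.6,-1.1],0],[255,[6.7,1.6,-1.6],0],[255,[6.6,1.6,-2.0],0],[255,[6.5,1.5,-2.4],0]]'
python3 - <<'E'
from h import *
p,d=read_camera("wrist");cv2.imwrite("pics/w3.png",p)
p,d=read_camera("side");cv2.imwrite("pics/s3.png",cv2.resize(p[240:400,150:350],None,fx=4,fy=3.75))
s=read_state();print(s["tool_pos"],s["wrist_force"],s["width"])
E
```

```text
time: 4.92
tool_pos: [0.556, 0.2118, 0.1325]
tcp_rot: [2.102, 0.245, -2.104]
wrist_force: [-5.0, 7.7, 5.0]
width: 0.258
[0.5570969  0.21204585 0.13218637] [-1.78854721  9.14328475  0.96250516] 0.2582691102881134
```

View pics/w3.png

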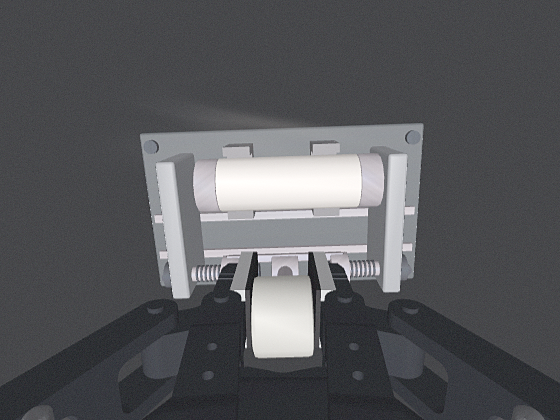

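View pics/s3.png

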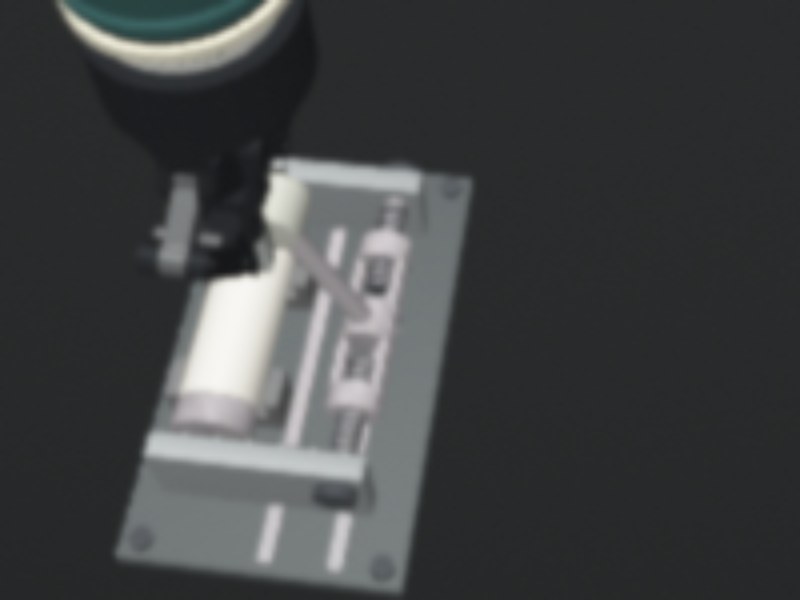

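The knob is held at (283,315) in the wrist view and has passed the top. The jaws are closing and the cartridge is still in its cradle at (288,183). There is a sideways load of about 9 N towards +y, so I'll give about 2 mm that way while continuing.

```bash
python3 -m creep '[[255,[6.1,2.4,-2.9],0],[255,[5.9,2.4,-3.3],0],[255,[5.9,1.5,-3.7],0],[255,[5.6,1.4,-4.1],0],[255,[5.4,1.4,-4.4],0],[255,[5.1,1.3,-4.8],0],[255,[0,0,0],0],[255,[0,0,0],0]]'
```

```text
time: 5.68
tool_pos: [0.5926, 0.2216, 0.1095]
tcp_rot: [2.107, 0.244, -2.098]
wrist_force: [1.3, 6.2, 1.0]
width: 0.258
```

```bash
python3 -m creep '[[255,[4.6,1.3,-5.0],0],[255,[4.4,1.2,-5.3],0],[255,[2.1,0.5,-2.7],0],[255,[0,0,0],0],[255,[0,0,0],0],[255,[0,0,0],0],[255,[0,0,0],0],[255,[0,0,0],0]]'
python3 - <<'E'
from h import *
s=read_state();print(s["tool_pos"],s["wrist_force"],s["torque"],s["width"])
p,d=read_camera("wrist");cv2.imwrite("pics/w4.png",p)
E
```

```text
time: 6.35
tool_pos: [0.6039, 0.2247, 0.0969]
tcp_rot: [2.108, 0.244, -2.097]
wrist_force: [1.7, 5.6, 2.1]
width: 0.256
[0.60392639 0.2246981  0.09694972] [1.74884127 5.58365827 2.13382041] [ 0.75371184 -0.12064353  0.27347934] 0.2564825784636266
```

View pics/w4.png

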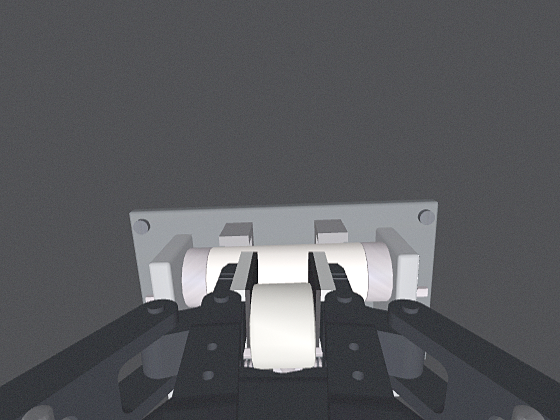

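The knob is over the cartridge at (282,325) and the estimated lean is about 0.9, but the force doesn't yet show the stop. I'll keep creeping along the tangent and watch the force.

```bash
python3 -m creep '[[255,[1.0,0.3,-1.3],0],[255,[1.0,0.3,-1.3],0],[255,[0.5,0.1,-0.7],0],[255,[0,0,0],0],[255,[0,0,0],0],[255,[0,0,0],0],[255,[0,0,0],0],[255,[0,0,0],0]]'
```

```text
time: 7.07
tool_pos: [0.6061, 0.2253, 0.094]
tcp_rot: [2.108, 0.244, -2.098]
wrist_force: [0.2, 6.2, 4.1]
width: 0.257
```

```bash
python3 -m creep '[[255,[0.9,0.2,-1.3],0],[255,[0.9,0.2,-1.3],0],[255,[0.9,0.2,-1.3],0],[255,[0,0,0],0],[255,[0,0,0],0],[255,[0,0,0],0],[255,[0,0,0],0],[255,[0,0,0],0]]'
python3 - <<'E'
from h import *
s=read_state();print(s["tool_pos"],s["wrist_force"],s["torque"],s["width"])
p,d=read_camera("wrist");cv2.imwrite("pics/w5.png",p)
p,d=read_camera("side");cv2.imwrite("pics/s5.png",cv2.resize(p[240:400,150:350],None,fx=4,fy=3.75,interpolation=cv2.INTER_CUBIC))
E
```

```text
time: 7.73
tool_pos: [0.6089, 0.226, 0.09]
tcp_rot: [2.108, 0.244, -2.097]
wrist_force: [0.5, 6.0, 2.6]
width: 0.255
[0.60887164 0.2260201  0.09004563] [0.50903044 6.00384179 2.55995303] [0.64334086 0.17798957 0.2776609 ] 0.2546932438446762
```

View pics/w5.png

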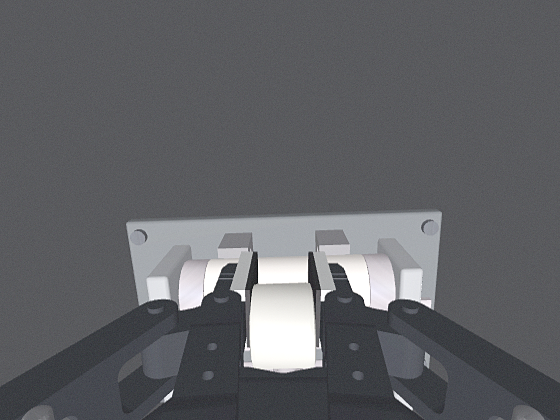

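View pics/s5.png

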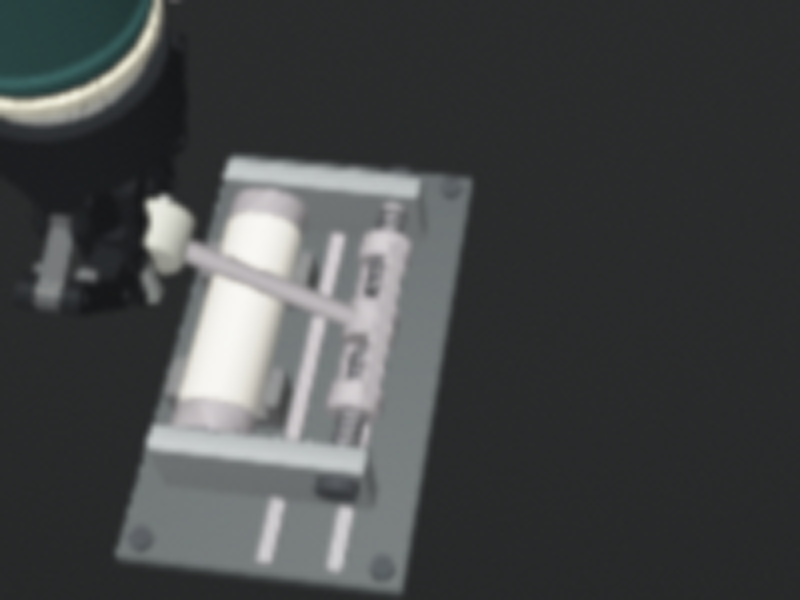

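The knob is well over the far side of the cartridge in the side view, at zoom (168,235). The far jaw is close to the cartridge's end, and no stop force shows yet. Continuing in small steps.

```bash
python3 -m creep '[[255,[0.8,0.2,-1.3],0],[255,[0.8,0.2,-1.3],0],[255,[0.8,0.2,-1.3],0],[255,[0.8,0.2,-1.3],0],[255,[0,0,0],0],[255,[0,0,0],0],[255,[0,0,0],0],[255,[0,0,0],0]]'
python3 - <<'E'
from h import *
s=read_state();print(s["tool_pos"],s["wrist_force"],s["torque"],s["width"])
c=get_calibration("side");p,d=read_camera("side")
m=(p[285:325,180:205].min(2)>120)
P=np.array([pt(c,u+180,v+285,d[v+285,u+180]) for v,u in zip(*np.nonzero(m))]);P=P[P[:,2]>.085]
print(len(P),np.median(P,0),P.min(0),P.max(0))
cv2.imwrite("pics/s6.png",cv2.resize(p[240:400,150:350],None,fx=4,fy=3.75,interpolation=cv2.INTER_CUBIC))
E
```

```text
time: 8.5
tool_pos: [0.6102, 0.2264, 0.0881]
tcp_rot: [2.104, 0.244, -2.101]
wrist_force: [-12.5, 2.6, 22.6]
width: 0.26
[0.6101951  0.22642731 0.08811106] [-12.45552444   2.5758839   22.58632363] [0.1508663  1.94866892 0.27560808] 0.26019256801540713
239 [0.59049962 0.22279325 0.12656182] [0.57426856 0.2072866  0.09762271] [0.60846042 0.24188489 0.16223645]
```

View pics/s6.png

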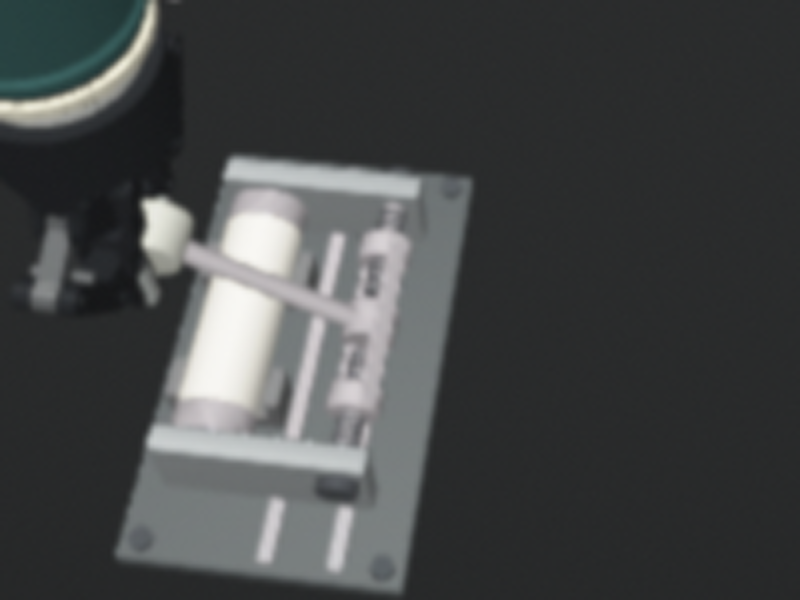

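The force jumped to about 25 N along the tangent and the motion stalled, so the stop is reached. I'll ease off about half, open, wait, then lift straight up.

```bash
python3 -m creep '[[255,[-0.8,-0.2,1.3],0],[255,[0,0,0],0],[0,[0,0,0],0],[0,[0,0,0],0],[0,[0,0,0],0],[0,[0,0,0],0],[0,[0,0,0],0],[0,[0,0,0],0]]'
```

```text
time: 9.22
tool_pos: [0.6088, 0.2237, 0.0838]
tcp_rot: [2.1, 0.24, -2.102]
wrist_force: [-1.3, 0.2, -0.6]
width: 1.0
```

```bash
python3 -m creep '[[0,[0,0,10],0],[0,[0,0,20],0],[0,[0,0,30],0],[0,[0,0,30],0],[0,[0,0,30],0],[0,[0,0,20],0],[0,[0,0,0],0],[0,[0,0,0],0]]'
python3 -m creep '[[0,[-25,-20,10],0],[0,[-30,-25,0],0],[0,[-30,-25,0],0],[0,[-30,-25,0],0],[0,[-20,-30,0],0],[0,[0,-40,0],0],[0,[0,-40,0],0],[0,[0,-40,0],0]]'
python3 - <<'E'
from h import *
for n,b in (("top",(90,160,250,280)),("side",(150,240,350,400))):
    p,d=read_camera(n);cv2.imwrite(f"pics/{n}7f.png",p);np.save(f"pics/{n}7.npy",d)
    cv2.imwrite(f"pics/{n}7.png",cv2.resize(p[b[1]:b[3],b[0]:b[2]],None,fx=3.75 if n=="side" else 5,fy=3.75 if n=="side" else 5,interpolation=cv2.INTER_CUBIC))
E
```

```text
time: 9.88
tool_pos: [0.6102, 0.2243, 0.2272]
tcp_rot: [2.106, 0.241, -2.096]
wrist_force: [-0.9, -0.1, -0.2]
width: 1.0
time: 10.55
tool_pos: [0.472, -0.0222, 0.2328]
tcp_rot: [2.098, 0.242, -2.103]
wrist_force: [1.0, -0.5, 0.1]
width: 1.0
```

View pics/top7.png

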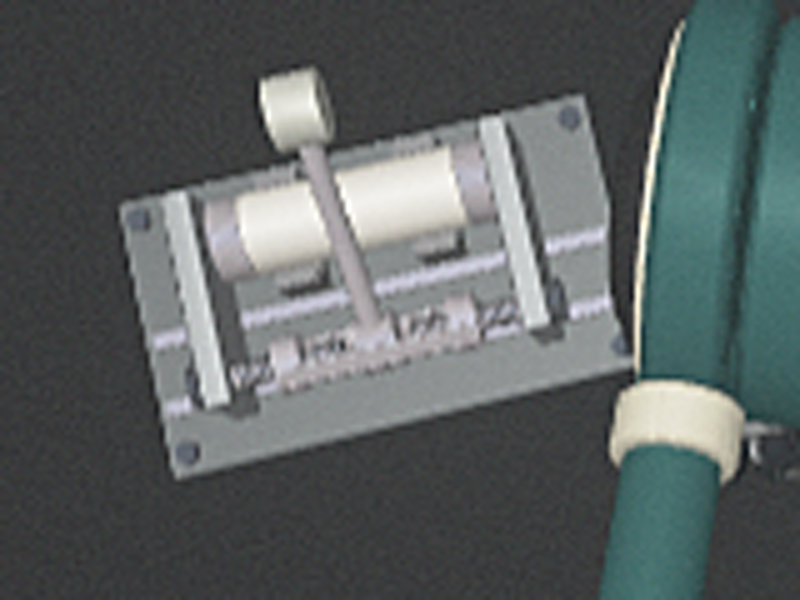

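View pics/side7.png

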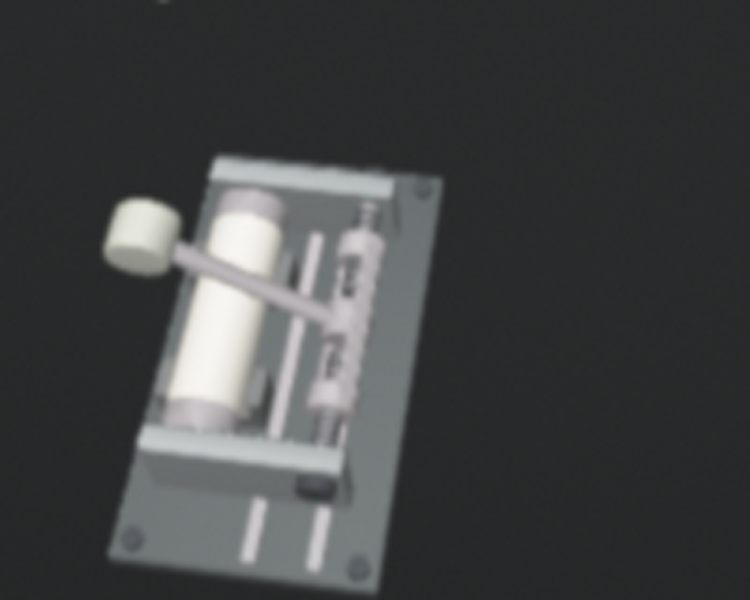

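The bar now leans over the cartridge, with the knob at top-view zoom (297,108) and side-view zoom (142,236). The cartridge lies in its cradle with both jaws at its ends. Checking with numbers.

```bash
python3 - <<'E'
from h import *
c=get_calibration("top");s=get_calibration("side")
p,e=two(c,(90+297/5,160+108/5),s,(150+142/3.75,240+236/3.75));print("knob",p,e)
sd=np.array([np.cos(.23),np.sin(.23),0]);a=np.array([.5176,.1976,.05]);v=p-a
print("lean",np.arctan2(v@sd,v[2]),np.hypot(v@sd,v[2]))
d=np.load("pics/top7.npy");img=cv2.imread("pics/top7f.png")
P=[pt(c,u,v,d[v,u]) for u in range(136,160) for v in range(172,192) if img[v,u].min()>130 and d[v,u]>0]
P=np.array(P);P=P[P[:,2]>.1];print("knob depth: med",np.median(P,0),"topz",np.percentile(P[:,2],97))
# jaw centre lines on z=.064 near the cartridge (before / after)
u=np.array([-np.sin(.23),np.cos(.23),0])
for name,L,Rr in (("after",(90+196/5,160+300/5),(90+516/5,160+220/5)),("before",(100+115/4.5,170+228/4.5),(100+438/4.5,170+152/4.5))):
    print(name,"jaw centre spacing",(onz(c,*L,.064)-onz(c,*Rr,.064))@u)
q=read_camera("wrist")[0];cv2.imwrite("pics/w8.png",q)
E
```

```text
knob [0.60273399 0.22334397 0.11661144] 0.001461596927831028
lean 0.9270027038572605 0.1109757929342257
knob depth: med [0.59933523 0.22263857 0.1298754 ] topz 0.1344491592496417
after jaw centre spacing 0.13471841648788674
before jaw centre spacing 0.15069439912321886
```

View pics/top7f.png

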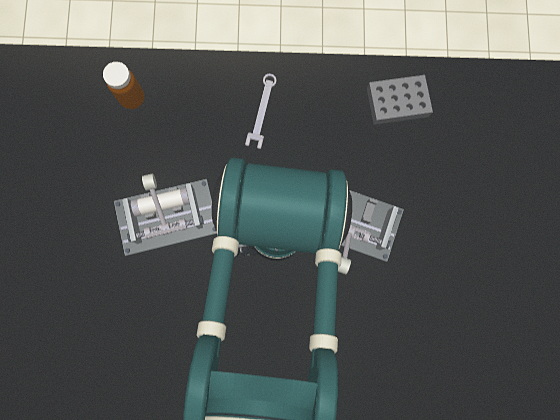

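```bash
python3 - <<'E'
from h import *
s=read_state();print(s["time"],s["joint_vel"].round(3),s["wrist_force"]);print(finish_job())
E
```

```text
10.7 [ 0.063  0.007 -0.006  0.026  0.007  0.018] [ 0.39936629  0.22025854 -0.14824219]
the job is handed in; nothing more can be done
None
```

I closed the clamp holding the cartridge and handed the job in at 10.7 s. I gripped its knob, swung the bar over the top until it hit the stop, then let go and moved the arm away.

**At the stop:** the hand stalled with about 25 N along the direction of swing. The highest wrist force in the readings, taken after each move, was about 26 N.

**Final checks:**

| Check | Measured | Expected |
|---|---|---|
| Bar lean over the cartridge | 0.93 rad (two views, not exact) | 0.90 rad |
| Jaw spacing, centre to centre | 134.7 mm (150.7 mm before) | 134 mm drawn in |

- **Cartridge:** it is still lying in its cradle, with both jaws at its ends.
- **Empty clamp:** its knob is where it was in the top view, at about (344,265). The arm hid part of that clamp in the last picture.
- **Sideways load:** there was 6 to 9 N along the turnbuckle during the second half of the swing. I put this down to a small error in my estimate of its direction, and it was gone once I released the knob.

No check failed.

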